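Hook the hot casserole onto the front cooking zone

TASK

The casserole on the hob is hot, so never touch it with the gripper: pick up the hook tool from the wooden board, drop its hook into one of the casserole's loop handles and slowly drag the casserole over the glass, without lifting or tipping it, until it stands wholly inside the ring of the large front zone. Then unhook and stand the tool upright on its wooden board again, as it stood at the start, and let go. Leave the frying pan where it is.

Things in the scene. Friction and masses are not known exactly. Their poses are not given: they have to be found in the camera images.
- casserole: Closed steel casserole, loose, 0.6 to 1 kg: round, 170 mm across (lid rim 176), lid fixed to it, black lid knob up to 133 mm. On one of the two rear zones, left or right. Origin: centre of its underside, z up. Two equal loop handles on opposite sides, along its own +y and -y. Slides on the glass with ordinary friction and trails behind the handle that is pulled.
- loop_a (a point): Middle of the opening of the casserole's +y loop handle: 101 mm from its axis, 75 mm above its underside. The loop is a level U of 10 mm round dark bar, centre line 75 mm up, side bars at casserole x = +-41 mm, outer bar along x, 122 mm from the axis. Clear opening from above: 32 mm (from the pot wall, 85 mm from the axis, to 117 mm) by 72 mm. Axes as the casserole's.
- loop_b (a point): The same for the equal loop handle on the casserole's -y side.
- front_zone (a point): Centre of the large front zone, on top of the hob's glass (6 mm above the worktop): a thin grey ring of 110 mm radius, the middle and nearest to the robot of three rings on the black glass. Axes: x to the rear, y left. The hob is a fixed plate, 500 (x) by 560 mm (y), centred 60 mm to +x of this point; rear zones 140 mm to +x and 165 mm to +y or -y.
- tool_grip (a point): Centre of the hook tool's wooden handle, half-way up (loose, 0.24 kg). Dark block 120 mm (x) by 28 (y) by 46 (z), standing by itself on its underside 23 mm below this point; grasp across the 28 mm from above. Tool +x points to the hook, z up. A level 9 mm round steel shaft leaves the handle 17 mm above this point and runs to x = 155 mm, where it bends straight down.
- tool_tip (a point): Lower end of the 9 mm round hook leg of the tool, on the leg's axis: 155 mm ahead (tool +x) of the handle's centre and 20 mm below it, so 3 mm above the handle's underside. The shaft's underside is 32 mm above this point.
- board: Fixed wooden board to the right of the hob on which the tool stands at the start; 320 mm (x) by 160 mm (y), 12 mm thick, origin at the centre of its underside.
- pan: Open dark frying pan, loose, 176 mm in diameter, rim 36 mm above its underside, straight handle along its own +x to 235 mm from the axis and at most 55 mm high; stands on the rear zone that the casserole does not use. Origin at the centre of its underside. To be left alone.
Not all that is in view belongs to the job. There is more than one size of the part that bears tool_grip; the job needs the larger.

How it is judged:
On the way, in this order (a step that is already met when the one before it is completed fails the run):
1. the hook leg is inside one of the casserole's loop handles, below its bar (x of tool_tip in the frame of casserole between -0.038 and 0.038 m and z of tool_tip in the frame of casserole between 0.02 and 0.07 m and (y of tool_tip in the frame of casserole between 0.084 and 0.119 m or y of tool_tip in the frame of casserole between -0.119 and -0.084 m)), for 0.1 s.
2. the casserole stands inside the ring of the front zone (horizontal distance between casserole and front_zone below 0.027 m and angle between casserole's own z axis and vertical below 0.05 rad and linear speed of casserole below 0.02 m/s), for 0.3 s.
3. the hook tool stands upright on the wooden board again (x of tool_grip in the frame of board between -0.15 and 0.15 m and y of tool_grip in the frame of board between -0.075 and 0.075 m and z of tool_grip in the frame of board between 0.03 and 0.04 m and angle between tool_grip's own z axis and vertical below 0.08 rad), for 0.2 s.
At the end, for the whole second after the job is handed in: The casserole stands level and still with its axis within 27 mm of the front zone's centre (its base wholly inside the ring), and the hook tool stands upright on the wooden board: handle centre over the board, at its standing height within 5 mm, tilted less than 0.08 rad (all of step 2 and all of step 3); the robot touches nothing.
It fails at once if the gripper or arm touches the hot casserole (contact force between casserole and the fingers above 1 N or contact force between casserole and the arm above 1 N).
It fails at once if the casserole is lifted more than 12 mm off the glass or tipped more than 0.12 rad (angle between casserole's own z axis and vertical above 0.12 rad or z of casserole in the frame of front_zone above 0.012 m).
It fails at once if the casserole is jerked or flung (faster than 0.35 m/s) (linear speed of casserole above 0.35 m/s).
It fails at once if the frying pan is moved more than 25 mm (distance of pan from where it was at the start of the episode above 0.025 m).
It also fails if it takes over 69 s, if anything falls off the work surface, if the arm or the gripper's body presses on something with over 40 N, if the wrist force passes 120 N, or if a joint passes its speed limit or range.

ROBOT

A 6-joint arm with a two-finger parallel gripper is mounted at the origin on the work surface. World frame = base frame: x ahead of the robot, y to its left, z up, the work surface at z = 0. Lengths are in m, angles in rad, forces in N, time in s.
With the tool pointing down it reaches from about 0.35 to 0.925 m from the base axis. Payload 6.4 kg.
Tool frame: the origin (TCP) lies at the very end of the fingers, on their centre line; the grasp point (between the pads) lies 19 mm behind it (env.pinch_z is the distance from the TCP to the grasp point, in m); z points along the fingers, y is the line along which they close (so a half turn about z gives the same grasp; the last joint's range is limited). The gripper opens to 85 mm and grips with 20 to 120 N. Pads are 22 mm wide; open, the fingers measure 114 mm over their backs; the gripper's body (76 mm by 85 mm) begins 54 mm behind the grasp point. The pads swing forward as they close: fully open they stand 13 mm farther back than shut.
Start: joints at [-0.174, 0.245, 1.558, -0, 1.339, -0.174], TCP at [0.65, 0, 0.231] pointing down, gripper open.
Joint ranges: [-3.13, 3.13], [-1.02, 2.26], [0.13, 2.54], [-0.95, 4.09], [0.21, 2.88], [-2.74, 2.74]. Speed limits (rad/s): [2.57, 2.57, 3.14, 3.14, 3.14, 3.14].

INTERFACE

Orientations are given as a unit quaternion [w, x, y, z].
In Python, from workcell import telemetry, cams, env gives the robot as it stands. The module is installed in compiled form; this text tells all that it offers.
- The arm moves only by the shell command python3 -m creep 'ROWS' [FORCE]. ROWS is JSON, a list of rows, each a list of 5 numbers: the closure, from 0 (fully open) to 1 (shut), then the shift along the world's x, y, z in mm, then the turn about the world's z in degrees. A call has exactly 8 rows; each row is the pose to reach, as a shift and turn from the pose commanded when the call began; what a row does not reach only later rows make up. A row lasts 1/8 s, in which the tool goes at most 62.5 mm and 10.7 degrees, less where a joint would pass 70% of its speed; a pose out of reach is approached as far as the arm can. A call with a gripper value outside its range is refused whole. The fingers move at their own pace and stop on an object; FORCE is the grip in N (left out, the last holds). Time passes only in rows, so rows that repeat a pose let the fingers close, or fill a call up. It gives the time, the measured TCP pose, the force, the opening and the grip force at its end, in the units of the state.
- telemetry.get_obs(): the state, without advancing time (a new reading comes with each control period).
- cams.read_camera(name): name is "scene" or "side" or "wrist"; returns a dict with "color" (480x640x3 uint8, red, green, blue), "K" (3x3 intrinsics, pixels), "R" (3x3) and "t" (3): a world point X has camera coordinates R X + t; the wrist camera has in their place "T_tool_cam" (4x4, takes a point from camera to tool coordinates, whose origin is the TCP and whose axes are the flange's). Camera axes: x right, y down, z forward; pixel columns grow to the right and rows downward; lengths in m; the calibration is good to about 2 mm. A picture is of the moment at which its call begins: read the wrist's pose just before it. There is no depth.
- env.job_done(): hands the job in; it is judged then, once.
The state is a dict: "t": time; "joints": joint angles; "qvel": joint speeds; "joint_torque": joint torques, N m; "eef_pos": TCP position; "orientation": TCP orientation; "force": force on the tool from outside, world axes, zero at the start; "torque": the same for the moment, N m; "grip_width": opening from 0.0 (shut) to 1.0 (fully open); "gripper_force": force on a finger pad.
Only numpy, scipy, OpenCV 4.12 (cv2) and the standard library are available. Lean on these libraries where they do the work, as an engineer would, in place of code of your own. Each camera call takes 0.05 s, during which the arm holds its last target. There are 200 camera calls.

## Working session

There is one attempt and no reset: what is moved stays moved. The work goes in short steps, Python scripts to look and compute and a shell command to move; the robot and the scene stay as the last step left them, time stands still between calls to the robot, and variables do not carry over. Pictures are saved under pics/ and viewed, at most 10 in all, crops included, and the job is handed in when it is done.

```bash
mkdir -p pics
python3 - <<'E'
from workcell import telemetry, cams, env
import cv2,numpy as np,pickle
o=telemetry.get_obs();print(o['t'],o['eef_pos'],o['orientation'],env.pinch_z)
D={'obs':o}
for n in("scene","side","wrist"):
    c=cams.read_camera(n);D[n]=c
    cv2.imwrite(f'pics/{n}0.png',c['color'][:,:,::-1])
    print(n,[ (k,np.round(v,3).tolist()) for k,v in c.items() if k!='color'])
pickle.dump(D,open('d0.pkl','wb'))
E
```

```text
0.0 [6.49455678e-01 1.07603165e-04 2.30178317e-01] [-7.85543898e-04  7.07114254e-01  7.07098668e-01 -5.37193651e-04] 0.0187
scene [('K', [[513.807, 0.0, 317.618], [0.0, 513.807, 238.509], [0.0, 0.0, 1.0]]), ('R', [[0.374, 0.927, -0.014], [0.746, -0.31, -0.59], [-0.552, 0.21, -0.807]]), ('t', [-0.133, -0.284, 1.584])]
side [('K', [[513.246, 0.0, 317.766], [0.0, 513.246, 239.589], [0.0, 0.0, 1.0]]), ('R', [[-0.618, 0.786, 0.019], [0.454, 0.376, -0.808], [-0.642, -0.49, -0.589]]), ('t', [0.29, -0.16, 1.44])]
wrist [('K', [[431.999, 0.0, 319.137], [0.0, 431.999, 235.145], [0.0, 0.0, 1.0]]), ('T_tool_cam', [[0.0, -0.945, -0.326, 0.084], [1.0, 0.0, -0.0, 0.001], [0.0, -0.326, 0.945, -0.144], [0.0, 0.0, 0.0, 1.0]])]
```

View pics/scene0.png

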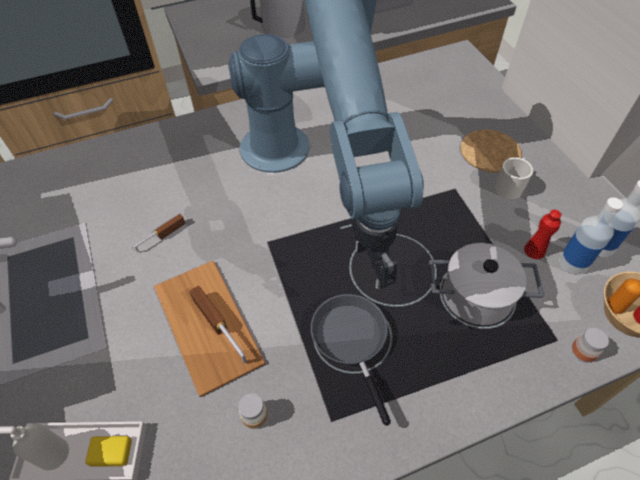

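View pics/side0.png

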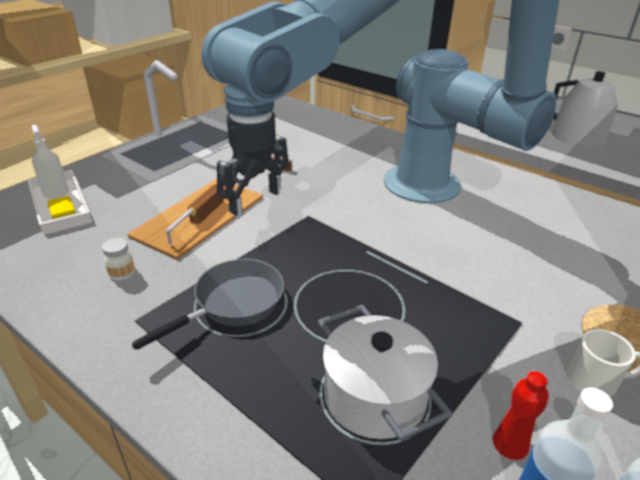

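The scene picture shows the tool on the board (handle 195,290 to 222,325, hook about 245,358). The casserole is on the left rear zone (knob 490,266; loops about 440,275 and 537,282), the pan on the right rear zone (350,330), and the smaller decoy tool off the board (160,233). The side picture shows the same: knob 382,341; loops at 345,318 and 420,420; hook at 170,240.

```bash
cat > h.py <<'E'
import numpy as np,cv2,pickle
def ray(c,uv):
    d=c['R'].T@(np.linalg.inv(c['K'])@np.array([uv[0],uv[1],1.]));return -c['R'].T@c['t'],d/np.linalg.norm(d)
def onz(c,uv,z):
    o,d=ray(c,uv);return o+d*(z-o[2])/d[2]
def tri(c1,u1,c2,u2):
    A=[];b=[]
    for c,u in((c1,u1),(c2,u2)):
        o,d=ray(c,u);P=np.eye(3)-np.outer(d,d);A.append(P);b.append(P@o)
    return np.linalg.lstsq(np.vstack(A),np.hstack(b),rcond=None)[0]
def proj(c,X):
    p=c['K']@(c['R']@np.asarray(X)+c['t']);return p[:2]/p[2]
def wcam(c,obs):
    from scipy.spatial.transform import Rotation as Ro
    q=obs['orientation'];T=np.eye(4);T[:3,:3]=Ro.from_quat([q[1],q[2],q[3],q[0]]).as_matrix();T[:3,3]=obs['eef_pos']
    M=np.linalg.inv(T@c['T_tool_cam']);return dict(c,R=M[:3,:3],t=M[:3,3])
E
python3 - <<'E'
from h import *
D=pickle.load(open('d0.pkl','rb'));s,d=D['scene'],D['side'];np.set_printoptions(precision=4,suppress=True)
print('knob',tri(s,(490,266),d,(382,341)))
# hob
for n,c in(('s',s),('d',d)):
    im=c['color'];g=im.max(2)
    m=((g<60)).astype(np.uint8)
    if n=='s':
        m[:190]=0
        k,l,st,_=cv2.connectedComponentsWithStats(m);i=1+st[1:,4].argmax()
        h=cv2.convexHull(np.argwhere(l==i)[:,::-1].astype(np.int32))
        q=cv2.approxPolyDP(h,8,True)[:,0];print('hob',[(tuple(p),onz(c,p,.006)[:2]) for p in q.tolist()])
    # board
    hsv=cv2.cvtColor(im,cv2.COLOR_RGB2HSV)
    m=((hsv[:,:,0]>5)&(hsv[:,:,0]<22)&(hsv[:,:,1]>110)).astype(np.uint8)
    roi=np.zeros_like(m)
    if n=='s': roi[255:400,145:275]=1
    else: roi[175:260,120:270]=1
    m*=roi
    h=cv2.convexHull(np.argwhere(m>0)[:,::-1].astype(np.int32))
    q=cv2.approxPolyDP(h,5,True)[:,0];print('board',n,[(tuple(p),onz(c,p,.012)[:2]) for p in q.tolist()])
def crop(c,x,y,w,h):return cv2.resize(c['color'][y:y+h,x:x+w,::-1],(400,300),interpolation=cv2.INTER_CUBIC)
im=np.vstack([np.hstack([crop(s,160,275,120,90),crop(d,150,170,120,90)]),np.hstack([crop(s,420,225,140,105),crop(d,300,285,160,165)])])
cv2.imwrite('pics/c1.png',im)
E
```

```text
knob [0.685  0.29   0.1291]
hob [((556, 340), array([0.8617, 0.3896])), ((388, 424), array([ 0.8859, -0.0542])), ((331, 420), array([ 0.833 , -0.1619])), ((269, 242), array([ 0.3426, -0.1336])), ((455, 190), array([0.3728, 0.4146]))]
board s [((264, 363), array([ 0.6612, -0.2532])), ((199, 395), array([ 0.6771, -0.4072])), ((155, 286), array([ 0.366 , -0.4409])), ((212, 261), array([ 0.3477, -0.2896]))]
board d [((261, 195), array([ 0.3509, -0.2823])), ((177, 258), array([ 0.6628, -0.2403])), ((128, 234), array([ 0.6765, -0.3985])), ((215, 180), array([ 0.3739, -0.4327]))]
```

View pics/c1.png

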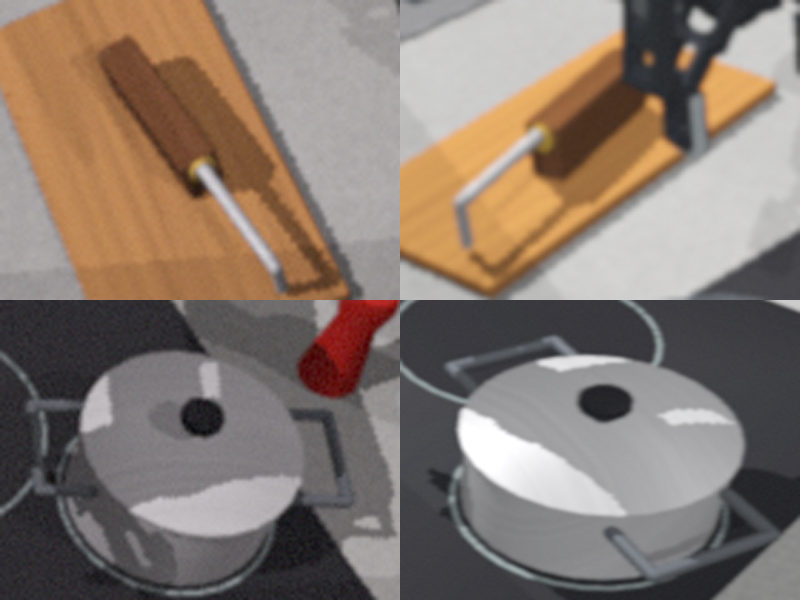

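The crops show the tool (bend at scene 242,356 / side 168,231; tip at scene 244,362 / side 170,243) and both outer bars of the loops clearly. Next I triangulate these.

Run:
```python
from h import *
D=pickle.load(open('d0.pkl','rb'));s,d=D['scene'],D['side'];np.set_printoptions(precision=4,suppress=True)
for n,a,b in[('bend',(242.5,356),(168,231)),('tip',(244.3,362),(170.1,243.5)),('ferr',(220.6,326.3),(193,211.5)),
 ('b_front',(431.6,261.7),(364,308.1)),('b_rear',(434.7,290.8),(322,322.4)),('a_front',(535.5,264.2),(448.8,414.3)),('a_rear',(540.8,295),(402,436.3))]:
    print(n,tri(s,a,d,b))
print('handle top back', onz(s,(194.5,288.2),.058),'top front',onz(s,(220.,324.),.058))
# front ring via light-grey pixels in both views
for n,c,x0,x1,y0,y1 in(('s',s,345,440,230,308),('d',d,290,408,262,345)):
    # fit circle to points cast on z=.006
    im=c['color'].astype(int);g=im.mean(2);hat=cv2.morphologyEx(g.astype(np.uint8),cv2.MORPH_TOPHAT,np.ones((7,7)))
    sat=im.max(2)-im.min(2)
    m=np.zeros(g.shape,bool);m[y0:y1,x0:x1]=(hat>35)[y0:y1,x0:x1]
    P=np.array([onz(c,p[::-1],.006)[:2] for p in np.argwhere(m)])
    best=(0,)
    r=np.random.default_rng(0)
    for _ in range(3000):
        q=P[r.choice(len(P),2,replace=False)];mid=q.mean(0);v=q[1]-q[0];L=np.linalg.norm(v)
        if L<.08 or L>.215: continue
        for sg in(1,-1):
            ce=mid+sg*np.array([-v[1],v[0]])/L*np.sqrt(.11**2-L*L/4);e=abs(np.linalg.norm(P-ce,axis=1)-.11)<.003
            if e.sum()>best[0]:best=(e.sum(),ce,e)
    Q=P[best[2]];from scipy.optimize import least_squares
    f=least_squares(lambda x:np.linalg.norm(Q-x[:2],axis=1)-x[2],[*best[1],.11]);print('ring',n,best[0],len(P),f.x)
```

```text
bend [ 0.6408 -0.2928  0.0472]
tip [ 0.6406 -0.2932  0.0126]
ferr [ 0.5488 -0.3178  0.042 ]
b_front [0.5956 0.2002 0.0762]
b_rear [0.6713 0.1652 0.0783]
a_front [0.7014 0.4199 0.0813]
a_rear [0.7728 0.3842 0.0766]
handle top back [ 0.4403 -0.3488  0.058 ] top front [ 0.5547 -0.318   0.058 ]
ring s 334 648 [0.5386 0.1316 0.1092]
ring d 421 921 [0.5379 0.1347 0.1093]
```

```bash
python3 -m creep '[[0.3,-155,-334,-90,-74.8],[0.3,-155,-334,-90,-74.8],[0.3,-155,-334,-90,-74.8],[0.3,-155,-334,-90,-74.8],[0.3,-155,-334,-90,-74.8],[0.3,-155,-334,-90,-74.8],[0.3,-155,-334,-90,-74.8],[0.3,-155,-334,-90,-74.8]]' 60
python3 - <<'E'
from h import *
from workcell import telemetry,cams
o=telemetry.get_obs();print(o['eef_pos'],o['orientation'],o['grip_width'])
c=wcam(cams.read_camera('wrist'),o);pickle.dump(c,open('w1.pkl','wb'))
im=c['color'][:,:,::-1].copy();cv2.imwrite('pics/w1.png',im)
print(proj(c,[.494,-.3336,.058]))
E
```

```text
t: 1.15
eef_pos: [0.4944, -0.3345, 0.1407]
orientation: [-0.0, 0.991, 0.133, -0.0]
force: [-0.1, 0.3, 1.2]
grip_width: 0.701
gripper_force: 0.0
[ 0.49436506 -0.33446142  0.14074738] [-4.47588098e-04  9.91176757e-01  1.32545701e-01 -2.70848682e-04] 0.7011995107658452
[316.79493287 246.34623293]
```

View pics/w1.png

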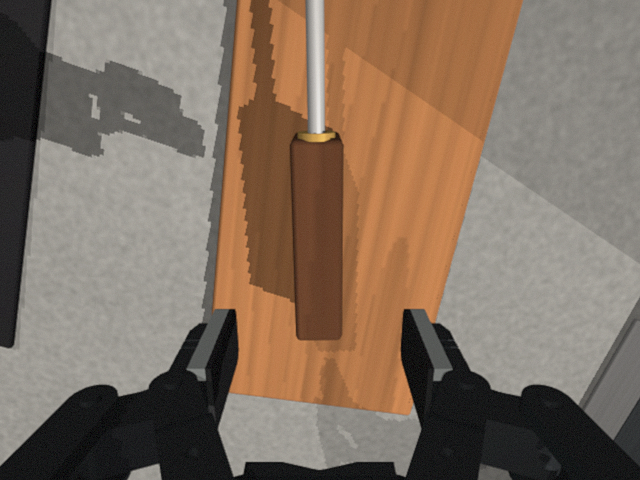

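The wrist picture shows the handle centred between the fingers: front edge at 317,140, back end at 319,338, shaft leaving upward at 315,0.

Run:
```python
from h import *
c=pickle.load(open('w1.pkl','rb'));D=pickle.load(open('d0.pkl','rb'))
f=onz(c,(317.5,141),.058);b=onz(c,(319.5,338),.058);sh=onz(c,(315.5,0),.056)
print(f,b,(f+b)/2,np.linalg.norm(f-b),np.degrees(np.arctan2(*(f-b)[[1,0]])),sh)
# height from two views: back/front end of top face, wrist vs scene
print(tri(c,(317.5,141),D['scene'],(220.3,323.5)),tri(c,(319.5,338),D['scene'],(194.5,288.2)))
```

```text
[ 0.55009434 -0.31879416  0.058     ] [ 0.43733729 -0.35063026  0.058     ] [ 0.49371582 -0.33471221  0.058     ] 0.11716521691478034 15.766626678382366 [ 0.61266899 -0.30083692  0.056     ]
[ 0.54916997 -0.31809016  0.04984346] [ 0.44270984 -0.34902233  0.06410412]
```

```bash
python3 -m creep '[[0.3,0,0,-60,0.8],[0.3,0,0,-90,0.8],[0.3,0,0,-110,0.8],[0.3,0,0,-120,0.8],[0.3,0,0,-120,0.8],[0.9,0,0,-120,0.8],[0.9,0,0,-120,0.8],[0.9,0,0,-120,0.8]]' 80
python3 -m creep '[[0.9,0,0,0,0],[0.9,0,0,0,0],[0.9,0,0,10,0],[0.9,0,0,30,0],[0.9,0,0,60,0],[0.9,0,0,90,0],[0.9,0,0,120,0],[0.9,0,0,140,0]]' 80
```

```text
t: 2.2
eef_pos: [0.4959, -0.3349, 0.0228]
orientation: [0.001, 0.99, 0.139, 0.001]
force: [0.2, 0.8, 5.3]
grip_width: 0.316
gripper_force: 79.8
t: 3.2
eef_pos: [0.4954, -0.3343, 0.1639]
orientation: [0.001, 0.99, 0.139, 0.001]
force: [-1.0, -0.2, -2.8]
grip_width: 0.317
gripper_force: 78.9
```

```bash
python3 -m creep '[[0.9,6,30,0,4],[0.9,16,80,0,10],[0.9,28,135,0,17],[0.9,40,195,0,25],[0.9,52,255,0,33],[0.9,64,315,0,41],[0.9,74,365,0,47],[0.9,81,396,0,49]]'
python3 - <<'E'
from h import *
from workcell import telemetry,cams
o=telemetry.get_obs();print(o['eef_pos'],o['qvel'])
D={'obs':o};D['scene']=cams.read_camera('scene');D['side']=cams.read_camera('side');D['wrist']=wcam(cams.read_camera('wrist'),telemetry.get_obs())
pickle.dump(D,open('d2.pkl','wb'))
s,d=D['scene'],D['side']
def crop(c,x,y,w,h):return cv2.resize(c['color'][y:y+h,x:x+w,::-1],(400,300),interpolation=cv2.INTER_CUBIC)
im=np.vstack([np.hstack([crop(s,400,200,160,120),crop(d,280,220,160,120)]),np.hstack([crop(D['wrist'],0,0,640,480),crop(d,100,100,480,360)])])
cv2.imwrite('pics/c2.png',im)
E
```

```text
t: 4.2
eef_pos: [0.5757, 0.0645, 0.1615]
orientation: [-0.0, 0.842, 0.539, -0.0]
force: [-0.1, 0.0, -2.8]
grip_width: 0.319
gripper_force: 79.0
[0.57569842 0.06447918 0.16146655] [ 0.42555686  0.17521831 -0.19546011 -0.01005622  0.0201711   0.17426418]
```

View pics/c2.png

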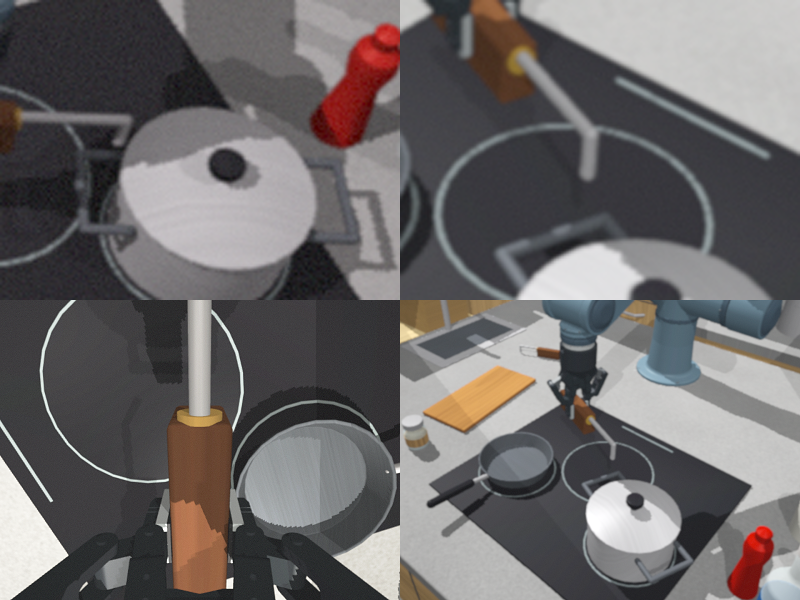

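The hook leg hangs over the loop: tip at scene 448,257 and side 355,292. The loop is unmoved.

Run:
```python
from h import *
from workcell import telemetry
D=pickle.load(open('d2.pkl','rb'));s,d=D['scene'],D['side']
print(telemetry.get_obs()['eef_pos'])
t=tri(s,(448,257.2),d,(355.2,292));b=tri(s,(452,248),d,(356.2,273));print('tip',t,'bend',b)
yaw=np.radians(-25.3);C=np.array([.6855,.291])
v=t[:2]-C;y=np.array([-np.sin(yaw),np.cos(yaw)]);x=np.array([np.cos(yaw),np.sin(yaw)]);print('in pot frame',v@x,v@y)
print(proj(s,[*t[:2],.081]),proj(d,[*t[:2],.081]))
```

```text
[0.57570439 0.06333448 0.16131792]
tip [0.63705014 0.20549432 0.14728386] bend [0.63946419 0.20514499 0.18835874]
in pot frame -0.007261150440048609 -0.0980096195279669
[442.61659195 272.26338492] [352.0954953  321.49169525]
```

```bash
python3 -m creep '[[0.9,3,-5,-10,0],[0.9,3,-5,-25,0],[0.9,3,-5,-40,0],[0.9,3,-5,-55,0],[0.9,3,-5,-68,0],[0.9,3,-5,-80,0],[0.9,3,-5,-87,0],[0.9,3,-5,-87,0]]'
python3 - <<'E'
from h import *
from workcell import telemetry,cams
D={};D['scene']=cams.read_camera('scene');D['side']=cams.read_camera('side');o=telemetry.get_obs();print(o['eef_pos'],o['force']);D['wrist']=wcam(cams.read_camera('wrist'),o)
pickle.dump(D,open('d3.pkl','wb'))
s,d=D['scene'],D['side']
def crop(c,x,y,w,h):return cv2.resize(c['color'][y:y+h,x:x+w,::-1],(400,300),interpolation=cv2.INTER_CUBIC)
cv2.imwrite('pics/c3.png',np.hstack([crop(s,400,220,120,90),crop(d,300,260,120,90)]))
E
```

```text
t: 5.35
eef_pos: [0.5787, 0.0571, 0.0738]
orientation: [-0.0, 0.843, 0.537, -0.0]
force: [0.9, 0.2, -2.9]
grip_width: 0.315
gripper_force: 79.0
[0.57941682 0.05701571 0.07473258] [-0.09860221  0.12783286 -1.89054787]
```

View pics/c3.png

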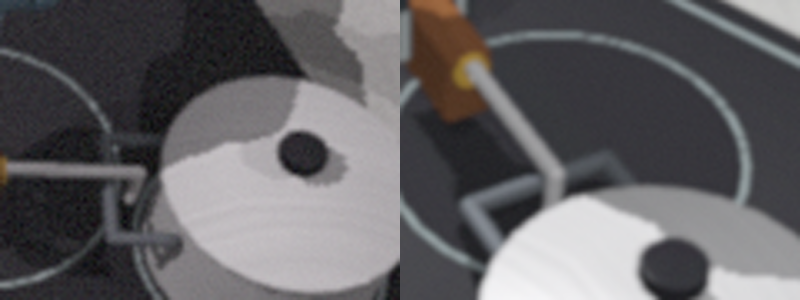

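The hook leg sits inside the near loop, with the tip visible below the bar at left-crop 128,200. I'll compute a gentle arc for the pull.

Run:
```python
from h import *
C=np.array([.6855,.291]);F=np.array([.538,.133]);H0=np.array([.6405,.1985])
ch=F-C;L=np.linalg.norm(ch);phi=np.arctan2(*ch[::-1]);a0=np.radians(-115.3);dl=phi-a0;k=2*dl/(L*dl/np.sin(dl));S=L*dl/np.sin(dl)
for i,s in enumerate(np.linspace(0,S,25)):
    th=a0+k*s;c=C+np.array([np.sin(th)-np.sin(a0),-np.cos(th)+np.cos(a0)])/k
    H=c+.1125*np.array([np.cos(th),np.sin(th)]);print(i,np.round((H-H0)*1000,1),np.round(c,3),round(np.degrees(th)))
```

```text
0 [-3.1 -9.2] [0.686 0.291] -115
1 [ -9.7 -16.2] [0.681 0.283] -117
2 [-16.5 -22.9] [0.677 0.275] -118
3 [-23.5 -29.5] [0.673 0.267] -120
4 [-30.6 -35.9] [0.668 0.259] -121
5 [-37.9 -42.2] [0.663 0.251] -123
6 [-45.4 -48.2] [0.658 0.243] -124
7 [-53.  -54.1] [0.653 0.236] -126
8 [-60.8 -59.7] [0.648 0.228] -127
9 [-68.7 -65.2] [0.642 0.221] -129
10 [-76.7 -70.4] [0.636 0.214] -130
11 [-84.9 -75.4] [0.63  0.207] -132
12 [-93.2 -80.2] [0.624 0.2  ] -133
13 [-101.6  -84.8] [0.618 0.194] -135
14 [-110.2  -89.2] [0.611 0.187] -136
15 [-118.8  -93.4] [0.605 0.181] -137
16 [-127.6  -97.3] [0.598 0.175] -139
17 [-136.4 -101. ] [0.591 0.169] -140
18 [-145.4 -104.5] [0.584 0.163] -142
19 [-154.4 -107.8] [0.576 0.158] -143
20 [-163.5 -110.8] [0.569 0.152] -145
21 [-172.7 -113.5] [0.561 0.147] -146
22 [-182.  -116.1] [0.554 0.142] -148
23 [-191.3 -118.4] [0.546 0.138] -149
24 [-200.7 -120.4] [0.538 0.133] -151
```

```bash
python3 -m creep '[[0.9,-2,-5,0,0],[0.9,-4,-9,0,0],[0.9,-6,-12,0,0],[0.9,-10,-16,0,0],[0.9,-14,-20,0,0],[0.9,-19,-25,0,0],[0.9,-25,-31,0,0],[0.9,-31,-36,0,0]]'
python3 -m creep '[[0.9,-7,-6,0,0],[0.9,-15,-12,0,0],[0.9,-22,-18,0,0],[0.9,-30,-24,0,0],[0.9,-38,-29,0,0],[0.9,-46,-35,0,0],[0.9,-54,-40,0,0],[0.9,-62,-44,0,0]]'
python3 - <<'E'
from h import *
from workcell import telemetry,cams
o=telemetry.get_obs();print(o['eef_pos'],o['force'])
D={};D['scene']=cams.read_camera('scene');D['side']=cams.read_camera('side')
pickle.dump(D,open('d4.pkl','wb'))
s,d=D['scene'],D['side']
def crop(c,x,y,w,h):return cv2.resize(c['color'][y:y+h,x:x+w,::-1],(400,300),interpolation=cv2.INTER_CUBIC)
cv2.imwrite('pics/c4.png',np.hstack([crop(s,360,200,160,120),crop(d,280,220,160,120)]))
E
```

```text
t: 6.5
eef_pos: [0.5478, 0.0206, 0.0744]
orientation: [0.0, 0.843, 0.537, 0.0]
force: [2.1, 3.9, -1.7]
grip_width: 0.317
gripper_force: 79.1
t: 7.5
eef_pos: [0.4856, -0.0234, 0.0744]
orientation: [0.0, 0.843, 0.537, 0.0]
force: [2.8, 2.1, -2.3]
grip_width: 0.322
gripper_force: 79.2
[ 0.48556085 -0.02337764  0.0743589 ] [ 2.83008057  2.14026287 -2.25476753]
```

View pics/c4.png

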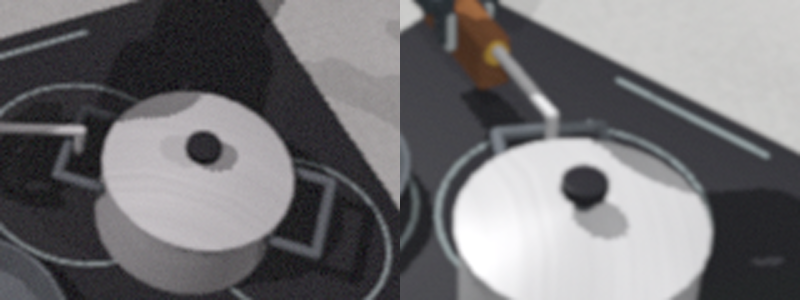

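The pot follows well. The knob is at scene 441,258 and side 354,294; the far loop's outer corners are at scene 492,271 and 487,300.

Run:
```python
from h import *
D=pickle.load(open('d4.pkl','rb'));s,d=D['scene'],D['side']
k=tri(s,(441.2,258.4),d,(354,293.6));a=onz(s,(492,271.2),.083);b=onz(s,(487.2,300),.083);m=(a+b)/2
C=k[:2];print('C',k,'a',a,b,'loop b heading',np.degrees(np.arctan2(*(C-m[:2])[::-1])),np.linalg.norm(C-m[:2]),'from bar',np.degrees(np.arctan2(*(b-a)[::-1][1:]))-0)
H0=np.array([.6405,.1985])+[-.093,-.080];print('H',H0,'dist',np.linalg.norm(H0-C),'az',np.degrees(np.arctan2(*(H0-C)[::-1])))
print('to go',(np.array([.538,.133])-C)*1000)
```

```text
C [0.62654343 0.197235   0.1320313 ] a [0.67967561 0.31291767 0.083     ] [0.74124201 0.25984636 0.083     ] loop b heading -133.26849067902958 0.12242949514153531 from bar -40.76190659360984
H [0.5475 0.1185] dist 0.11156640903853857 az -135.112002014932
to go [-88.5434268  -64.23500051]
```

```bash
python3 -m creep '[[0.9,-8,-5,0,0],[0.9,-17,-9,0,0],[0.9,-26,-13,0,0],[0.9,-34,-17,0,0],[0.9,-43,-21,0,0],[0.9,-52,-24,0,0],[0.9,-61,-27,0,0],[0.9,-70,-30,0,0]]'
python3 -m creep '[[0.9,-8,-3,0,0],[0.9,-16,-5,0,0],[0.9,-23,-7,0,0],[0.9,-29,-9,0,0],[0.9,-34,-10,0,0],[0.9,-36,-11,0,0],[0.9,-37,-11,0,0],[0.9,-37,-11,0,0]]'
python3 - <<'E'
from h import *
from workcell import telemetry,cams
o=telemetry.get_obs();print(o['eef_pos'],o['force'])
D={};D['scene']=cams.read_camera('scene');D['side']=cams.read_camera('side')
pickle.dump(D,open('d5.pkl','wb'))
s,d=D['scene'],D['side']
def crop(c,x,y,w,h):return cv2.resize(c['color'][y:y+h,x:x+w,::-1],(400,300),interpolation=cv2.INTER_CUBIC)
cv2.imwrite('pics/c5.png',np.hstack([crop(s,310,190,160,120),crop(d,270,200,160,120)]))
E
```

```text
t: 8.6
eef_pos: [0.4154, -0.0532, 0.0743]
orientation: [0.0, 0.843, 0.537, -0.0]
force: [2.4, 1.2, -2.8]
grip_width: 0.316
gripper_force: 78.9
t: 9.6
eef_pos: [0.379, -0.0641, 0.0743]
orientation: [0.0, 0.843, 0.537, -0.0]
force: [1.4, 0.3, -3.5]
grip_width: 0.318
gripper_force: 78.9
[ 0.37901806 -0.06408366  0.07432751] [ 1.44379252  0.33637893 -3.49335625]
```

View pics/c5.png

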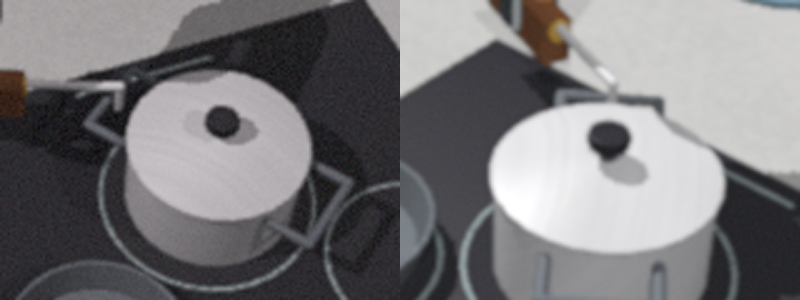

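The pot stands over the front ring, with the knob at scene 399,239 and side 354,255.

Run:
```python
from h import *
D=pickle.load(open('d5.pkl','rb'));s,d=D['scene'],D['side']
k=tri(s,(398.8,238.8),d,(353.6,255.2));print(k,(np.array([.538,.133])-k[:2])*1000)
for c,n in((s,'s'),(d,'d')):print(n,proj(c,[.538,.133,.132]))
from workcell import telemetry;print(telemetry.get_obs()['eef_pos'])
```

```text
[0.53836458 0.13472947 0.12973397] [-0.3645833  -1.72946769]
s [398.18816259 237.68457024]
d [352.41627888 254.35602498]
[ 0.37901812 -0.06406566  0.07429974]
```

```bash
python3 -m creep '[[0.9,4,2,0,0],[0.9,8,5,0,0],[0.9,8,5,5,0],[0.9,8,5,20,0],[0.9,8,5,40,0],[0.9,8,5,60,0],[0.9,8,5,80,0],[0.9,8,5,90,0]]'
python3 -m creep '[[0.9,5,-25,0,-1],[0.9,15,-65,0,-6],[0.9,30,-105,0,-13],[0.9,48,-145,0,-21],[0.9,66,-185,0,-30],[0.9,84,-222,0,-38],[0.9,98,-254,0,-45],[0.9,108,-275,0,-49]]'
python3 - <<'E'
from h import *
from workcell import telemetry,cams
o=telemetry.get_obs();print(o['eef_pos'],o['force'])
s=cams.read_camera('scene');cv2.imwrite('pics/s6.png',s['color'][100:,:,::-1]);pickle.dump(s,open('s6.pkl','wb'))
E
```

```text
t: 10.7
eef_pos: [0.3875, -0.0592, 0.1656]
orientation: [0.001, 0.843, 0.537, 0.0]
force: [-0.1, -0.9, -2.9]
grip_width: 0.317
gripper_force: 79.1
t: 11.7
eef_pos: [0.4951, -0.3353, 0.1635]
orientation: [-0.001, 0.99, 0.138, -0.0]
force: [0.7, 0.2, -2.0]
grip_width: 0.32
gripper_force: 79.2
[ 0.49511277 -0.33527843  0.16351868] [ 0.66944181  0.22627993 -2.01307198]
```

View pics/s6.png

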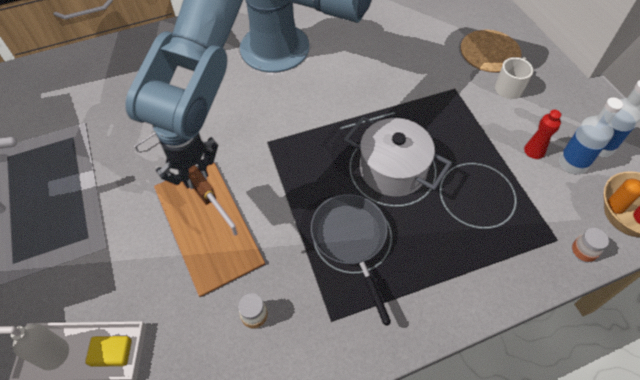

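The pot stands in the ring (knob at 399,239 in full-frame pixels), the pan is unmoved, and the tool hangs over the board. Next I lower it.

```bash
python3 -m creep '[[0.9,0,0,-40,0],[0.9,0,0,-80,0],[0.9,0,0,-110,0],[0.9,0,0,-128,0],[0.9,0,0,-136,0],[0.9,0,0,-140,0],[0.9,0,0,-142,0],[0.9,0,0,-142,0]]'
python3 -m creep '[[0.9,0,0,-1,0],[0.9,0,0,-1,0],[0.9,0,0,-1,0],[0.9,0,0,-1,0],[0.9,0,0,-1,0],[0.9,0,0,-1,0],[0.9,0,0,-1,0],[0.9,0,0,-1,0]]'
```

```text
t: 12.75
eef_pos: [0.4954, -0.3344, 0.023]
orientation: [0.0, 0.99, 0.139, 0.0]
force: [-0.1, -0.3, -1.6]
grip_width: 0.316
gripper_force: 79.5
t: 13.75
eef_pos: [0.4955, -0.3345, 0.0228]
orientation: [0.0, 0.99, 0.139, 0.0]
force: [-2.8, 1.6, 6.0]
grip_width: 0.317
gripper_force: 80.5
```

Contact with the board (Fz +6 N). I release and rise.

```bash
python3 -m creep '[[0.6,0,0,0,0],[0.5,0,0,0,0],[0.4,0,0,0,0],[0.3,0,0,0,0],[0.3,0,0,0,0],[0.3,0,0,0,0],[0.3,0,0,10,0],[0.3,0,0,30,0]]'
python3 -m creep '[[0.3,0,0,30,0],[0.3,0,0,60,0],[0.3,0,0,90,0],[0.3,0,0,120,0],[0.3,0,0,120,0],[0.3,0,0,120,0],[0.3,0,0,120,0],[0.3,0,0,120,0]]'
python3 - <<'E'
from h import *
from workcell import cams
s=cams.read_camera('scene');d=cams.read_camera('side')
def crop(c,x,y,w,h):return cv2.resize(c['color'][y:y+h,x:x+w,::-1],(400,300),interpolation=cv2.INTER_CUBIC)
cv2.imwrite('pics/c7.png',np.vstack([np.hstack([crop(s,130,260,160,120),crop(d,110,160,160,120)]),np.hstack([crop(s,310,190,160,120),crop(d,270,200,160,120)])]))
E
```

```text
t: 14.75
eef_pos: [0.4946, -0.3336, 0.0517]
orientation: [-0.001, 0.99, 0.139, -0.0]
force: [0.8, 0.7, 0.1]
grip_width: 0.699
gripper_force: 0.0
t: 15.75
eef_pos: [0.4946, -0.3336, 0.1701]
orientation: [-0.001, 0.99, 0.139, -0.001]
force: [-0.4, 0.2, -0.2]
grip_width: 0.702
gripper_force: 0.0
```

View pics/c7.png

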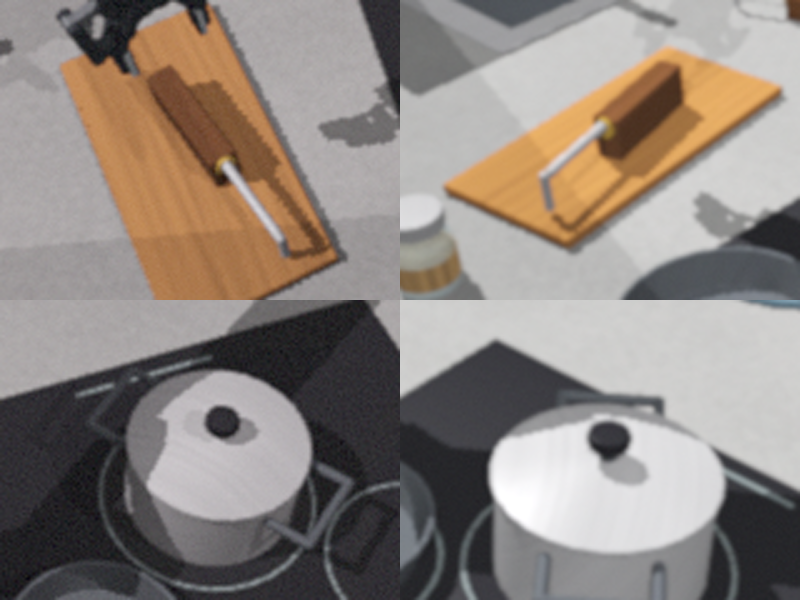

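The tool stands upright on the board and the pot's knob is where it was, at crop pixels 222,122 and 609,138. Everything is clear, so I hand it in.

```bash
python3 -c "
from workcell import env;print(env.job_done())"
```

```text
the job is handed in; nothing more can be done
None
```

The job is handed in (no verdict was returned): the casserole stands about 2 mm from the front zone's centre, the hook tool is upright on its board and released, the pan is unmoved in the pictures, and it took about 16 s.

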